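# Fold back the keypad cover and confirm

## Task

Start this voting-machine console's test: with the fingertips push its rigid keypad cover, which stands ajar, up and over its spine until it lies flat on the other half, then press the big square key of the uncovered keypad fully down and let it come up again. Do it by pushing only: do not pinch or grip the cover, do not press the small keys, and leave the other things on the table where they are.

Things in the scene. Friction and masses are not known exactly. Their poses are not given: they have to be found in the camera images.
- console: White plastic console fixed to the table, 190 (own x) x 250 (own y) x 40 mm high, flat deck on top. Origin: centre of its underside, on the table. Its spine (hinge of the cover) runs along its own x over the middle. The half on its own +y side is the keypad, the -y half is bare and receives the cover. Its own +x points roughly away from the robot, turned up to 0.4 rad either way.
- spine (a point): Middle of the cover's hinge axis, 56 mm above the table (16 mm above the deck); the axis is the console's own x. Two small white brackets, 14 mm along x and 16 mm wide, carry it at 87 mm either side of this point and reach 4 mm above it.
- cover (a joint): Angle of the grey rigid cover about the spine, rad: 0 = shut, level over the keypad half (+y); pi/2 = upright; 3.14 = level over the bare half (-y), the hard stop. It starts ajar between 0.35 and 0.8. The hinge is stiff (about 0.14 N m): the cover stays at whatever angle it is left, and needs up to 2 N at its free edge to turn either way.
- cover_edge (a point): Middle of the cover's free edge. The cover is a plate 150 mm along the spine and 4 mm thick, its free edge 140 mm from the hinge axis (so it overhangs the console's side by 15 mm when level); mid-plane through the axis. Own axes: x along the spine, y from the spine to the free edge, z out of the face that is outermost when shut.
- confirm (a joint): Travel of the big square key, m: 0 = up, 0.005 = fully down. Sprung: about 1.5 N to start, 4 N fully down; it comes up by itself.
- confirm_top (a point): Centre of the top of the big square black key, 34 x 34 mm, standing 10 mm above the deck, top 50 mm above the table; on the keypad half at the corner near the robot, 55 mm towards the console's -x and 85 mm towards its +y from its centre. Pressed straight down. Under the cover until that is folded back.
- digits: The twelve small keys (15 x 18 mm, fixed, 3 mm proud of the deck) of the keypad half, in 4 rows at console x = 0 to 66 mm and 3 columns at console y = 35 to 89 mm; they must not be pressed. Origin: on the deck at the console's centre.
- handset: Bystander: loose white handset with keys and a small display, 140 x 60 x 30 mm, 300 g, lying on the table at the robot's right. Origin: centre of its underside.
- mug: Bystander: white mug, 76 mm across, 90 mm high, at the robot's left. Origin: centre of its underside.
- tape: Bystander: cardboard-coloured roll, 90 mm across, 40 mm high, beyond the console. Origin: centre of its underside.
- screwdriver: Bystander: screwdriver lying beyond the console. Origin: centre of its underside.

How it is judged:
By the outcome, as a careful person would: the job done as asked, in the order asked, and still so for the second after the job is handed in, with the robot touching nothing.
It also fails if it takes over 54 s, if anything falls off the work surface, if the arm or the gripper's body presses on something with over 40 N, if the wrist force passes 120 N, or if a joint passes its speed limit or range.

## Robot

A 7-joint arm with a two-finger parallel gripper is mounted at the origin on the work surface. World frame = base frame: x ahead of the robot, y to its left, z up, the work surface at z = 0. Lengths are in m, angles in rad, forces in N, time in s.
With the tool pointing down it reaches from about 0.4 to 0.85 m from the base axis. Payload 10.4 kg.
Tool frame: the origin (TCP) lies at the very end of the fingers, on their centre line; the grasp point (between the pads) lies 19 mm behind it (robot.hold_point_z is the distance from the TCP to the grasp point, in m); z points along the fingers, y is the direction in which the jaws open and shut (so a half turn about z gives the same grasp; the last joint's range is limited). The gripper opens to 85 mm and grips with 20 to 120 N. Pads are 22 mm wide; open, the fingers measure 114 mm over their backs; the gripper's body (76 mm by 85 mm) begins 54 mm behind the grasp point. The pads swing forward as they close: fully open they stand 13 mm farther back than shut.
Start: joints at [1.153, 0.332, -0.065, 1.46, 0.022, 1.35, -0.088], TCP at [0.24, -0.577, 0.231] pointing down, gripper open.
Joint ranges: [-2.6, 2.6], [-0.5, 2.12], [-1.47, 1.34], [0.16, 2.42], [-1.27, 4.41], [0.06, 2.06], [-2.6, 2.6]. Speed limits (rad/s): [2.22, 2.22, 2.79, 2.79, 3.14, 3.14, 3.14].

## Interface

Orientations are given as a rotation vector (axis times angle).
In Python, from bench import robot gives the robot as it stands.
- The arm moves only by the tool arm_command, never from a script. Its argument "deltas" is text: rows parted by semicolons, each of 7 numbers parted by spaces: the shift along the tool's x, y, z in m, then the turn, a rotation vector about the tool's x, y, z in rad, then the gripper command: -1 is fully open, 1 is shut, values between are in proportion. A call has 1 to 20 rows; each row shifts and turns the commanded pose from where the row before left it, along the tool's axes as they then stand; what a row does not reach is not made up. A row lasts 1/10 s, in which the tool goes at most 50 mm and 8.59 degrees, less where a joint would pass 70% of its speed; a pose out of reach is approached as far as the arm can. A call is refused whole if a number of a shift passes 0.05 or a number of a turn 0.15, either way. A call with a gripper value outside its range is refused whole. The fingers move at their own pace and stop on an object; "squeeze" is the grip in N (left out, the last holds). Time passes only in rows, so rows that do not move let the fingers close. It gives the time, the measured TCP pose, the force and the opening at its end, in the units of the state.
- robot.get_state(): the state, without advancing time (a new reading comes with each control period).
- robot.get_image(name): name is "scene" or "side" or "wrist"; returns the picture (480x640x3 uint8, blue, green, red); there is no depth.
- robot.camera_info(name): a dict with "K" (3x3 intrinsics, pixels), "k1" (the pictures are not rectified: a ray, as slopes to the right and down, at radius r is drawn at 1 + k1 r^2 times it, then the intrinsics apply), "world_to_cam" (4x4, takes a point from world to camera coordinates); the wrist camera has in their place "T_tool_cam" (4x4, takes a point from camera to tool coordinates, whose origin is the TCP and whose axes are the flange's). Camera axes: x right, y down, z forward; pixel columns grow to the right and rows downward; lengths in m; the calibration is good to about 2 mm. A picture is of the moment at which its call begins: read the wrist's pose just before it. camera_info takes no time and is no camera call.
- robot.finish_job(): hands the job in, once; it reports no verdict.
The state is a dict: "time_s": time; "joints": joint angles; "joint_vel": joint speeds; "effort": joint torques, N m; "position": TCP position; "tool_rot": TCP orientation; "wrist_force": force on the tool from outside, world axes, zero at the start; "ft_torque": the same for the moment, N m; "width": finger opening in m.
Only numpy, scipy, OpenCV 4.12 (cv2) and the standard library are available. Lean on these libraries where they do the work, as an engineer would, in place of code of your own. Each camera call takes 0.05 s, during which the arm holds its last target.

## Working session

There is one attempt and no reset: what is moved stays moved. The work goes in short steps, Python scripts to look and compute and a tool call to move; the robot and the scene stay as the last step left them, time stands still between calls to the robot, and variables do not carry over. Pictures are saved under pics/ and viewed, and the job is handed in when it is done.

Besides the shell and the picture viewer there is one more tool, called after "Emit:" in YAML: its name, and indented under it one key for each argument. arm_command: Moves the arm, as the interface text tells. Its arguments: {"type":"object","properties":{"deltas":{"type":"string"},"squeeze":{"type":"number"}},"required":["deltas"]}

```bash
ls; mkdir -p pics; python3 - <<'E'
from bench import robot
import cv2
s=robot.get_state();print({k:s[k] for k in('time_s','position','tool_rot','wrist_force','width')})
for n in('scene','side'):
    cv2.imwrite(f'pics/{n}0.png',robot.get_image(n)); print(n,robot.camera_info(n))
print(robot.camera_info('wrist'))
E
```

```text
pics
{'time_s': 0.0, 'position': array([ 0.24025155, -0.57657887,  0.23049261]), 'tool_rot': array([-3.07919769e+00, -6.15891099e-01,  5.31731564e-04]), 'wrist_force': array([-0.22144964,  0.16235841, -1.05514116]), 'width': 0.08537327472367398}
scene {'K': array([[578.38746202,   0.        , 314.74924382],
       [  0.        , 578.38746202, 237.99633495],
       [  0.        ,   0.        ,   1.        ]]), 'k1': -0.04975176823959584, 'world_to_cam': array([[ 0.41124141,  0.91152119,  0.0031013 , -0.25260352],
       [ 0.72396988, -0.32455482, -0.60871322, -0.39604011],
       [-0.55384845,  0.25257334, -0.79338427,  1.86949921],
       [ 0.        ,  0.        ,  0.        ,  1.        ]])}
side {'K': array([[586.45314725,   0.        , 330.96294876],
       [  0.        , 586.45314725, 246.4135522 ],
       [  0.        ,   0.        ,   1.        ]]), 'k1': -0.022085708600887256, 'world_to_cam': array([[ 0.99549781, -0.09384981, -0.01327837, -0.61803192],
       [-0.07782071, -0.72929575, -0.67975852,  0.09032212],
       [ 0.05411135,  0.67773145, -0.73331579,  1.41701731],
       [ 0.        ,  0.        ,  0.        ,  1.        ]])}
{'K': array([[370.79211319,   0.        , 322.6717414 ],
       [  0.        , 370.79211319, 237.34287933],
       [  0.        ,   0.        ,   1.        ]]), 'k1': -0.035631612423032984, 'T_tool_cam': array([[-6.94561664e-04, -9.52301194e-01, -3.05158899e-01,
         7.79152255e-02],
       [ 9.99999039e-01, -2.95331435e-04, -1.35443050e-03,
         4.49170058e-04],
       [ 1.19970276e-03, -3.05159546e-01,  9.52300484e-01,
        -1.42419313e-01],
       [ 0.00000000e+00,  0.00000000e+00,  0.00000000e+00,
         1.00000000e+00]])}
```

View pics/scene0.png

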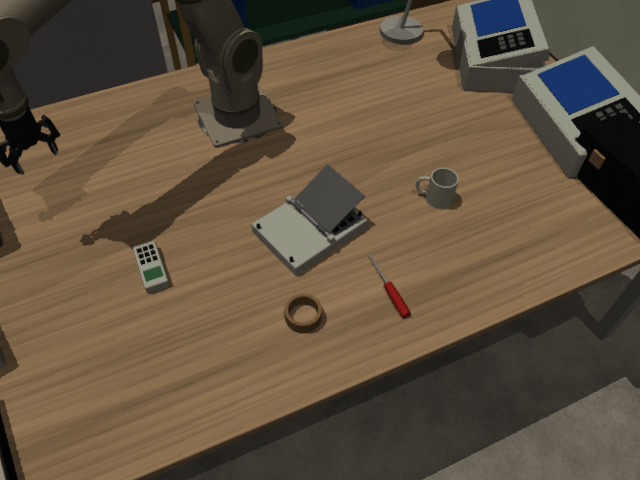

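View pics/side0.png

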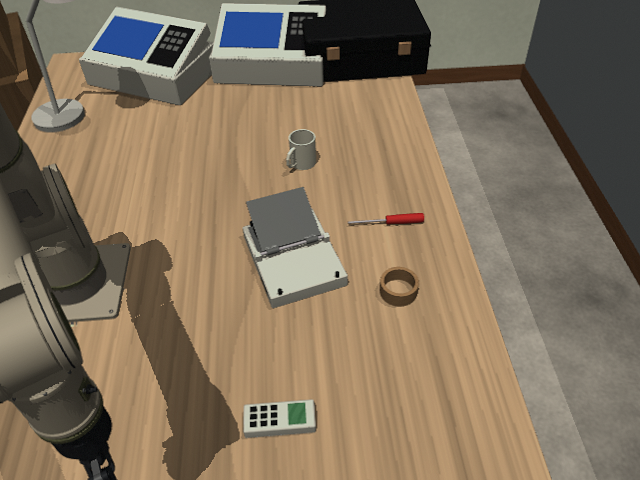

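The scene view shows the console at about (310,220), with the grey cover ajar up and to the right. In the side view it is at about (293,245). I'll zoom in on both.

```bash
python3 - <<'E'
import cv2
a=cv2.imread('pics/scene0.png')[155:285,240:400];cv2.imwrite('pics/sc_z.png',cv2.resize(a,None,fx=4.6,fy=4.6,interpolation=cv2.INTER_CUBIC))
a=cv2.imread('pics/side0.png')[180:310,230:360];cv2.imwrite('pics/si_z.png',cv2.resize(a,None,fx=4.6,fy=4.6,interpolation=cv2.INTER_CUBIC))
E
```

```text
(no output)
```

View pics/sc_z.png

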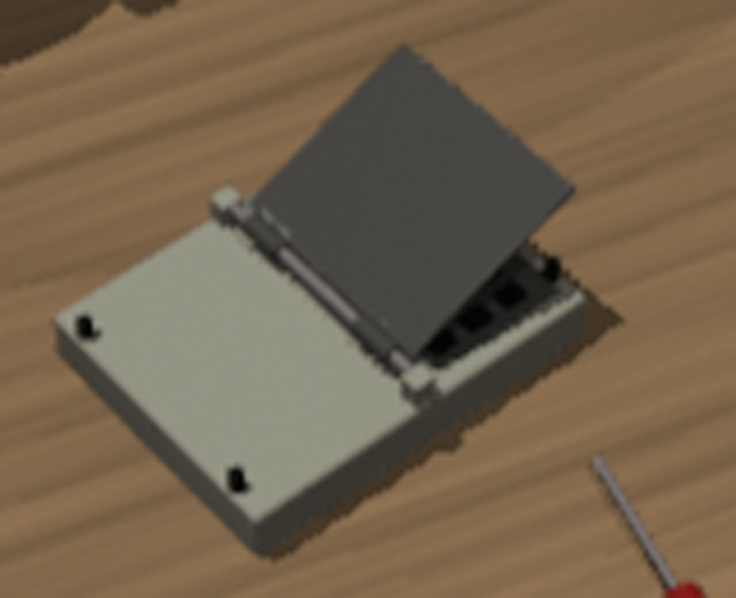

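View pics/si_z.png

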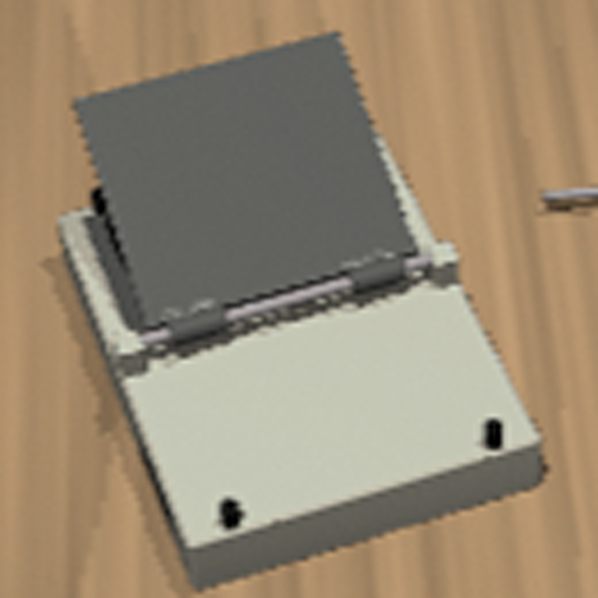

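```bash
cat > h.py <<'E'
import numpy as np, cv2
from bench import robot
def ray(n,px):
    ci=robot.camera_info(n);d=cv2.undistortPoints(np.array([[px]],float),ci['K'],np.array([ci['k1'],0,0,0.]))[0,0]
    T=ci['world_to_cam'];R=T[:3,:3];return -R.T@T[:3,3], R.T@np.array([d[0],d[1],1])
def plane(n,px,z):
    o,d=ray(n,px);return o+d*(z-o[2])/d[2]
def tri(p,q):
    A=[];b=[]
    o1,d1=ray('scene',p);o2,d2=ray('side',q)
    t=np.linalg.lstsq(np.c_[d1,-d2],o2-o1,rcond=None)[0]
    a,b=o1+t[0]*d1,o2+t[1]*d2
    return (a+b)/2,np.linalg.norm(a-b)
zs=lambda z:((z[0]+.5)/4.6-.5+240,(z[1]+.5)/4.6-.5+155)
zd=lambda z:((z[0]+.5)/4.6-.5+230,(z[1]+.5)/4.6-.5+180)
E
python3 - <<'E'
from h import *
np.set_printoptions(precision=4,suppress=True)
c=dict(nr=(55,325),fr=(255,520),fl=(585,295));d=dict(nr=(190,548),fr=(541,440),nl=(60,218))
for k,v in c.items():print('scene',k,plane('scene',zs(v),.04))
for k,v in d.items():print('side',k,plane('side',zd(v),.04))
for nm,p,q in(('brn',(225,195),(126,350)),('brf',(418,375),(441,250)),('edge n',(404,43),(75,102)),('edge f',(575,187),(340,33)),('fr',c['fr'],d['fr']),('nr',c['nr'],d['nr'])):
    print(nm,tri(zs(p),zd(q)))
E
```

```text
scene nr [ 0.4783 -0.1237  0.04  ]
scene fr [ 0.6519 -0.0716  0.04  ]
scene fl [0.584  0.1672 0.04  ]
side nr [ 0.4728 -0.1264  0.04  ]
side fr [ 0.6524 -0.0756  0.04  ]
side nl [0.4071 0.1106 0.04  ]
brn (array([ 0.4424, -0.0024,  0.056 ]), np.float64(0.006185809493762421))
brf (array([0.612 , 0.0451, 0.0601]), np.float64(0.001337645906699331))
edge n (array([0.4233, 0.123 , 0.1157]), np.float64(0.003577921906123922))
edge f (array([0.5673, 0.1623, 0.1168]), np.float64(0.004359015922241696))
fr (array([ 0.6519, -0.0724,  0.0381]), np.float64(0.0029592161077952126))
nr (array([ 0.4727, -0.1219,  0.0336]), np.float64(0.0011183085310341517))
```

Emit:
arm_command:
  deltas: "0 0 0 0 0 0.12 1; 0.02 -0.02 0 0 0 0 1; 0.04 -0.03 0 0 0 0 1; 0.05 -0.03 0 0 0 0 1; 0.05 -0.03 0 0 0 0 1; 0.05 -0.03 0 0 0 0 1; 0.05 -0.03 0 0 0 0 1; 0.05 -0.03 0 0 0 0 1; 0.04 -0.03 0 0 0 0 1; 0.04 -0.03 0 0 0 0 1; 0.03 -0.04 0 0 0 0 1; 0.02 -0.05 0 0 0 0 1; 0 -0.05 0 0 0 0 1; 0 -0.05 0 0 0 0 1; 0 -0.05 0 0 0 0 1; 0 -0.05 0 0 0 0 1; 0 -0.05 0 0 0 0 1; 0 -0.05 0 0 0 0 1; 0 -0.04 0 0 0 0 1; 0 0 0 0 0 0 1"

```text
time_s: 2.1
position: [0.4454, 0.1782, 0.2315]
tool_rot: [-3.109, -0.444, -0.0]
wrist_force: [0.5, -0.1, 0.3]
width: -0.0
```

```bash
cat >> h.py <<'E'
from scipy.spatial.transform import Rotation as Ro
C=np.array([.529,.0205,0]);YAW=.275
ex=np.array([np.cos(YAW),np.sin(YAW),0]);ey=np.array([-np.sin(YAW),np.cos(YAW),0])
np.set_printoptions(precision=4,suppress=True)
def st():
    s=robot.get_state();R=Ro.from_rotvec(s['tool_rot']).as_matrix();p=s['position']-C
    B=np.c_[ex,ey,[0,0,1]].T
    print('t',s['time_s'],'uvz',B@p,'tool axes in console (rows x,y,z)\n',(B@R).T,'\nF',B@s['wrist_force'],'w',s['width'],'j',s['joints'])
    return s
E
python3 - <<'E'
from h import *
st()
print(plane('scene',(443,172),.09),plane('side',(302,137),.09))
E
```

```text
t 2.1 uvz [-0.0376  0.1745  0.2315] tool axes in console (rows x,y,z)
 [[ 1.      0.0085  0.0005]
 [ 0.0085 -1.     -0.0013]
 [ 0.0005  0.0013 -1.    ]] 
F [ 0.4203 -0.1757  0.2601] w -2.253867974000698e-05 j [ 0.1931  0.0524 -0.6806  1.8003  0.033   1.3    -1.7829]
[0.5566 0.4148 0.09  ] [0.5778 0.402  0.09  ]
```

Emit:
arm_command:
  deltas: "0.03 -0.03 0 0 0 0 1; 0 -0.04 0 -0.15 0 0 1; 0 0 0 -0.15 0 0 1; 0 0 0 -0.15 0 0 1; 0 0 0 -0.15 0 0 1; 0 0 0 -0.15 0 0 1; 0 0 0 -0.15 0 0 1; 0 0 0 0 0 0 1"

```text
time_s: 2.9
position: [0.4562, 0.2472, 0.2272]
tool_rot: [2.225, 0.32, 0.141]
wrist_force: [-0.4, 0.2, -0.3]
width: 0.0
```

```bash
python3 - <<'E'
from h import *
st()
for n in('wrist','side','scene'):cv2.imwrite(f'pics/{n}1.png',robot.get_image(n))
E
```

```text
t 2.9 uvz [-0.0085  0.2379  0.2272] tool axes in console (rows x,y,z)
 [[ 0.9999  0.0057 -0.0098]
 [ 0.0112 -0.6234  0.7819]
 [-0.0016 -0.7819 -0.6234]] 
F [-0.3516  0.3058 -0.3237] w 3.12495743968407e-05 j [-0.4955  0.5441 -0.6658  1.5567  0.8531  1.92   -2.5338]
```

View pics/wrist1.png

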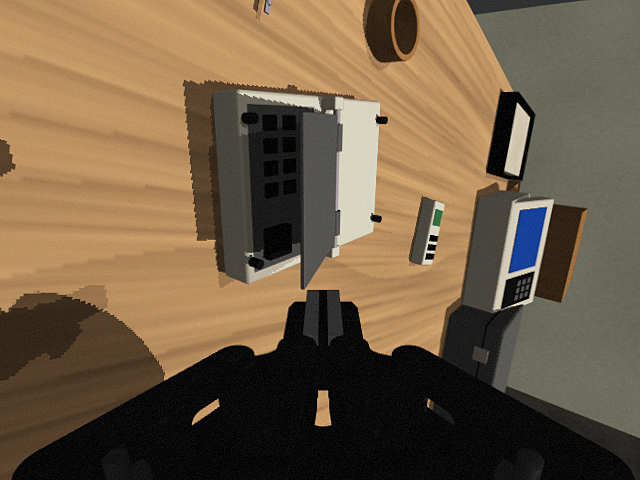

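View pics/side1.png

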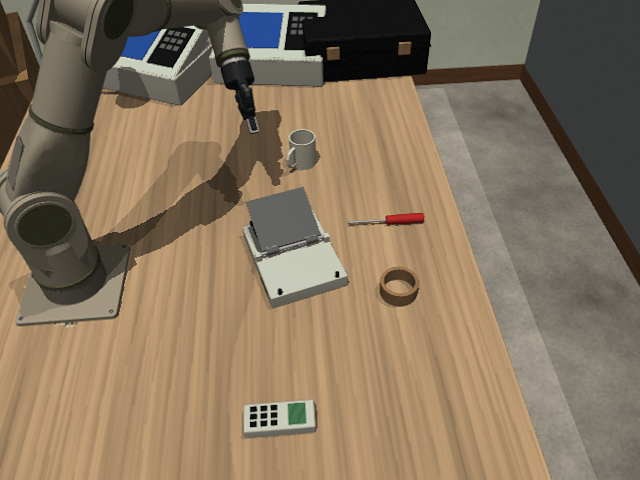

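The wrist view shows the raised cover edge-on at columns 303–338, with the keys beneath it. The fingers are on its +y side and all the other things are well clear. I'll lower to a point beside the cover's edge.

Emit:
arm_command:
  deltas: "0.002 -0.022 0.03 0 0 0 1; 0.002 -0.022 0.03 0 0 0 1; 0.002 -0.022 0.03 0 0 0 1; 0.002 -0.022 0.028 0 0 0 1; 0 0 0 0 0 0 1; 0 0 0 0 0 0 1"

```text
time_s: 3.65
position: [0.4762, 0.2127, 0.0905]
tool_rot: [2.234, 0.307, 0.147]
wrist_force: [0.1, 0.6, -0.1]
width: -0.0
```

```bash
python3 - <<'E'
from h import *
st()
for n in('wrist','side'):cv2.imwrite(f'pics/{n}2.png',robot.get_image(n))
E
```

```text
t 3.65 uvz [0.0014 0.1993 0.0905] tool axes in console (rows x,y,z)
 [[ 1.     -0.0014  0.0003]
 [-0.0011 -0.6291  0.7773]
 [-0.0009 -0.7773 -0.6291]] 
F [ 0.2811  0.5702 -0.0932] w -2.3874534311048485e-05 j [-0.677   0.6182 -0.3286  1.6865  0.7964  1.6113 -2.5976]
```

View pics/wrist2.png

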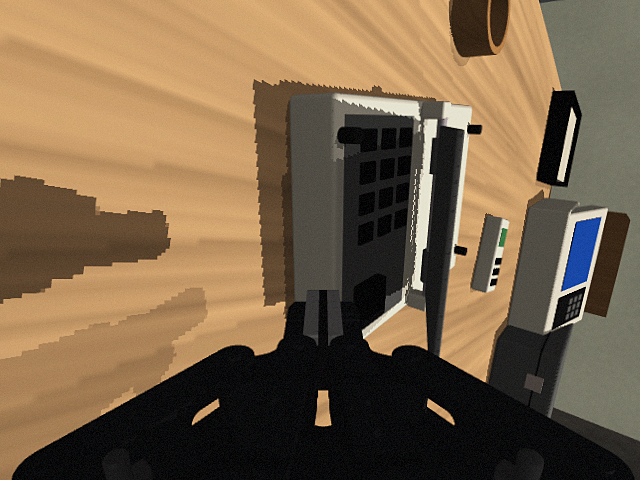

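The last joint is at -2.598, close to its limit of -2.6. I'll turn the tool a quarter turn about its own axis to free it.

Emit:
arm_command:
  deltas: "0 0 0 0 0 0.1 1; 0 0 0 0 0 0.14 1"

```text
time_s: 3.95
position: [0.4724, 0.2096, 0.0812]
tool_rot: [2.239, 0.191, 0.182]
wrist_force: [-0.1, -0.2, -2.0]
width: 0.0
```

```bash
python3 - <<'E'
from h import *
st()
E
```

```text
t 3.95 uvz [-0.0031  0.1973  0.0812] tool axes in console (rows x,y,z)
 [[ 0.9952 -0.0735  0.0652]
 [-0.0967 -0.6172  0.7809]
 [-0.0172 -0.7834 -0.6213]] 
F [-0.1433 -0.1489 -1.9885] w 3.957178004068741e-05 j [-0.9826  0.612   0.0635  1.7049  0.6299  1.4957 -2.5941]
```

Emit:
arm_command:
  deltas: "0 0 0 0 0 0 1; 0 0 0 0 0 0 1; 0 0 0 0 0 0.14 1; 0 0 0 0 0 0 1"

```text
time_s: 4.35
position: [0.4699, 0.2068, 0.0757]
tool_rot: [2.233, 0.124, 0.203]
wrist_force: [-0.0, 0.8, -0.3]
width: 0.0002
```

```bash
python3 - <<'E'
from h import *
st()
E
```

```text
t 4.35 uvz [-0.0063  0.1954  0.0757] tool axes in console (rows x,y,z)
 [[ 0.9883 -0.1124  0.1031]
 [-0.1503 -0.6018  0.7843]
 [-0.0261 -0.7907 -0.6117]] 
F [ 0.1966  0.814  -0.3054] w 0.00019486274518059412 j [-1.1361  0.6397  0.2592  1.7149  0.5423  1.4455 -2.5913]
```

The last joint turns the other way from the tool's z axis, so I'll rotate negatively. I'll raise slightly first and check after a few rows.

Emit:
arm_command:
  deltas: "0 0.02 -0.02 0 0 -0.1 1; 0 0 0 0 0 -0.14 1; 0 0 0 0 0 -0.14 1; 0 0 0 0 0 -0.14 1; 0 0 0 0 0 0 1"

```text
time_s: 4.85
position: [0.4667, 0.2094, 0.1036]
tool_rot: [2.121, 0.696, -0.084]
wrist_force: [0.2, 0.3, 0.5]
width: -0.0003
```

```bash
python3 - <<'E'
from h import *
st()
E
```

```text
t 4.85 uvz [-0.0087  0.1987  0.1036] tool axes in console (rows x,y,z)
 [[ 0.931   0.2036 -0.3031]
 [ 0.3641 -0.5791  0.7294]
 [-0.027  -0.7894 -0.6133]] 
F [0.286  0.1819 0.4844] w -0.0002716501552468952 j [-1.0678  0.5868  0.1639  1.7052  0.5849  1.514  -2.0778]
```

Emit:
arm_command:
  deltas: "0 0 0 0 0 -0.14 1; 0 0 0 0 0 -0.14 1; 0 0 0 0 0 -0.14 1; 0 0 0 0 0 -0.14 1; 0 0 0 0 0 -0.14 1; 0 0 0 0 0 -0.14 1; 0 0 0 0 0 -0.14 1; 0 0 0 0 0 -0.14 1; 0 0 0 0 0 -0.08 1; 0 0 0 0 0 0 1"

```text
time_s: 5.85
position: [0.4667, 0.2094, 0.1037]
tool_rot: [1.424, 1.848, -0.712]
wrist_force: [0.0, -0.4, -0.5]
width: -0.0001
```

```bash
python3 - <<'E'
from h import *
st()
E
```

```text
t 5.85 uvz [-0.0086  0.1987  0.1037] tool axes in console (rows x,y,z)
 [[ 0.0041  0.613  -0.79  ]
 [ 0.9996 -0.0235 -0.0131]
 [-0.0266 -0.7897 -0.6129]] 
F [-0.0745 -0.384  -0.4895] w -0.0001325974642476865 j [-0.9243  0.5825 -0.0195  1.6966  0.6577  1.5627 -0.9394]
```

Emit:
arm_command:
  deltas: "0.013 0.008 0.01 0 0 0 1; -0.012 0 0.016 0 0 0 1; -0.012 0 0.016 0 0 0 1; -0.012 0 0.016 0 0 0 1; -0.012 0 0.014 0 0 0 1; 0 0 0 0 0 0 1; 0 0 0 0 0 0 1"

```text
time_s: 6.55
position: [0.4937, 0.1354, 0.0872]
tool_rot: [1.423, 1.848, -0.713]
wrist_force: [-0.8, 0.1, 0.1]
width: -0.0001
```

```bash
python3 - <<'E'
from h import *
st()
for n in('scene','side'):
    a=robot.get_image(n);cv2.imwrite(f'pics/{n}3.png',cv2.resize(a[120:320,200:440],None,fx=3,fy=3))
E
```

```text
t 6.55 uvz [-0.0028  0.1202  0.0872] tool axes in console (rows x,y,z)
 [[ 0.0039  0.6127 -0.7903]
 [ 0.9996 -0.0234 -0.0132]
 [-0.0266 -0.79   -0.6126]] 
F [-0.6955  0.3474  0.091 ] w -0.00013678831101057837 j [-0.8482  0.5492  0.0261  1.7997  0.7154  1.445  -0.9055]
```

View pics/scene3.png

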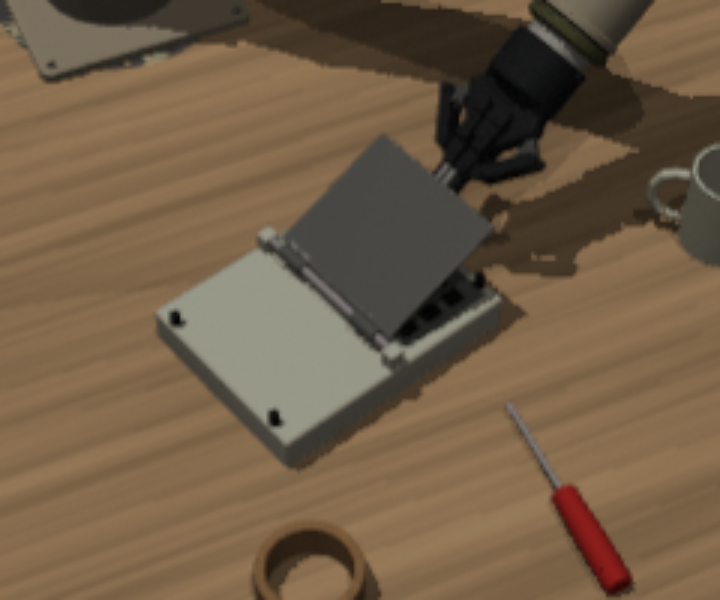

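View pics/side3.png

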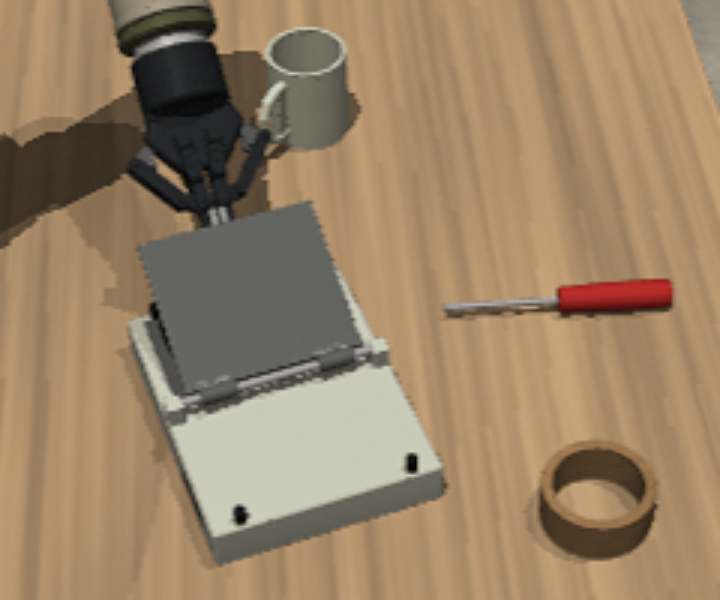

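Both views show the fingertips tucked under the middle of the cover's edge, with the mug clear. Next I'll compute the arc.

```bash
cat > arc.py <<'E'
import numpy as np
# 2D (v,z): tool z=( -cos e, -sin e), tool x=( sin e, -cos e)
def rows(p,e,targets):
    for q,e2 in targets:
        d=np.array(q)-p; x=np.array([np.sin(e),-np.cos(e)]);z=np.array([-np.cos(e),-np.sin(e)])
        print(f"{d@x:.3f} 0 {d@z:.3f} 0 {e2-e:.2f} 0 1; ",end='')
        p=np.array(q);e=e2
    print()
def P(psi,r): return (r*np.cos(psi),.056+r*np.sin(psi))
E
python3 - <<'E'
from arc import *
ps=np.linspace(.25,1.45,15)[1:]
es=.66+(1.57-.66)*np.linspace(0,1,15)[1:]
rs=np.interp(ps,[.25,.6,1.5],[.124,.120,.115])
rows(np.array([.1202,.0872]),.66,[(P(a,r),e) for a,r,e in zip(ps,rs,es)])
print(P(1.45,.115))
E
```

```text
-0.010 0 -0.003 0 0.07 0 1; -0.010 0 -0.003 0 0.06 0 1; -0.010 0 -0.002 0 0.06 0 1; -0.010 0 -0.002 0 0.07 0 1; -0.010 0 -0.002 0 0.06 0 1; -0.010 0 -0.002 0 0.07 0 1; -0.010 0 -0.002 0 0.06 0 1; -0.010 0 -0.002 0 0.07 0 1; -0.010 0 -0.002 0 0.06 0 1; -0.010 0 -0.001 0 0.06 0 1; -0.010 0 -0.001 0 0.06 0 1; -0.010 0 -0.001 0 0.06 0 1; -0.010 0 -0.001 0 0.06 0 1; -0.010 0 -0.000 0 0.07 0 1; 
(np.float64(0.013857818477247161), np.float64(0.1701619939693227))
```

Emit:
arm_command:
  deltas: "-0.01 0 -0.003 0 0.065 0 1; -0.01 0 -0.003 0 0.065 0 1; -0.01 0 -0.002 0 0.065 0 1; -0.01 0 -0.002 0 0.065 0 1; -0.01 0 -0.002 0 0.065 0 1; -0.01 0 -0.002 0 0.065 0 1; 0 0 0 0 0 0 1"

```text
time_s: 7.35
position: [0.5041, 0.1018, 0.1397]
tool_rot: [1.655, 2.135, -0.452]
wrist_force: [-0.1, -0.4, 0.9]
width: -0.0001
```

```bash
python3 - <<'E'
from h import *
st()
for n in('scene','side'):
    a=robot.get_image(n);cv2.imwrite(f'pics/{n}4.png',cv2.resize(a[120:320,200:440],None,fx=3,fy=3))
E
```

```text
t 7.35 uvz [-0.0019  0.085   0.1397] tool axes in console (rows x,y,z)
 [[ 0.017   0.8675 -0.4971]
 [ 0.9996 -0.0254 -0.0102]
 [-0.0214 -0.4967 -0.8676]] 
F [-0.1975 -0.3141  0.9031] w -0.00010353165230946538 j [-0.6295  0.2602  0.0249  1.8569  0.4995  1.269  -0.5633]
```

View pics/scene4.png

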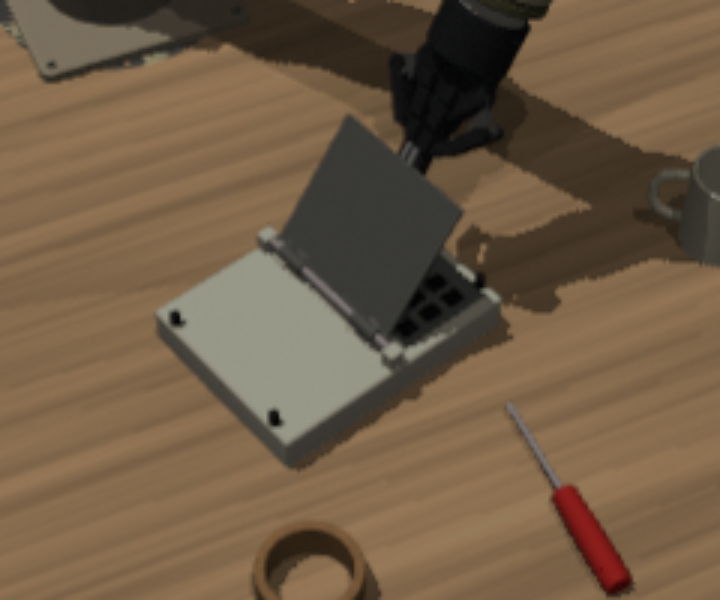

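The cover is rising with the fingers. I'll continue to about upright.

Emit:
arm_command:
  deltas: "-0.01 0 -0.002 0 0.065 0 1; -0.01 0 -0.002 0 0.065 0 1; -0.01 0 -0.002 0 0.065 0 1; -0.01 0 -0.001 0 0.065 0 1; -0.01 0 -0.001 0 0.065 0 1; -0.01 0 -0.001 0 0.065 0 1; -0.01 0 -0.001 0 0.065 0 1; -0.01 0 0 0 0.065 0 1; 0 0 0 0 0 0 1"

```text
time_s: 8.35
position: [0.5213, 0.0312, 0.1688]
tool_rot: [-1.923, -2.474, 0.024]
wrist_force: [0.0, 0.1, -0.3]
width: -0.0002
```

```bash
python3 - <<'E'
from h import *
st()
for n in('scene','side'):
    a=robot.get_image(n);cv2.imwrite(f'pics/{n}5.png',cv2.resize(a[120:320,200:440],None,fx=3,fy=3))
from arc import *
ps=np.linspace(1.44,3.14,18)[1:]
rows(np.array(P(1.44,.115)),1.57,[(P(a,.115),1.57) for a in ps])
E
```

```text
t 8.35 uvz [-0.0045  0.0124  0.1688] tool axes in console (rows x,y,z)
 [[ 0.0256  0.9997 -0.0025]
 [ 0.9995 -0.0257 -0.0172]
 [-0.0172 -0.0021 -0.9998]] 
F [ 0.0739  0.0995 -0.282 ] w -0.00021679361893505716 j [-0.2797  0.1616  0.143   1.8083 -0.02    1.1902  0.1186]
-0.011 0 -0.001 0 0.00 0 1; -0.011 0 0.000 0 0.00 0 1; -0.011 0 0.001 0 0.00 0 1; -0.011 0 0.003 0 0.00 0 1; -0.011 0 0.004 0 0.00 0 1; -0.010 0 0.005 0 0.00 0 1; -0.010 0 0.006 0 0.00 0 1; -0.009 0 0.007 0 0.00 0 1; -0.009 0 0.008 0 0.00 0 1; -0.008 0 0.008 0 0.00 0 1; -0.007 0 0.009 0 0.00 0 1; -0.006 0 0.010 0 0.00 0 1; -0.005 0 0.010 0 0.00 0 1; -0.004 0 0.011 0 0.00 0 1; -0.003 0 0.011 0 0.00 0 1; -0.002 0 0.011 0 0.00 0 1; -0.001 0 0.011 0 0.00 0 1;
```

View pics/scene5.png

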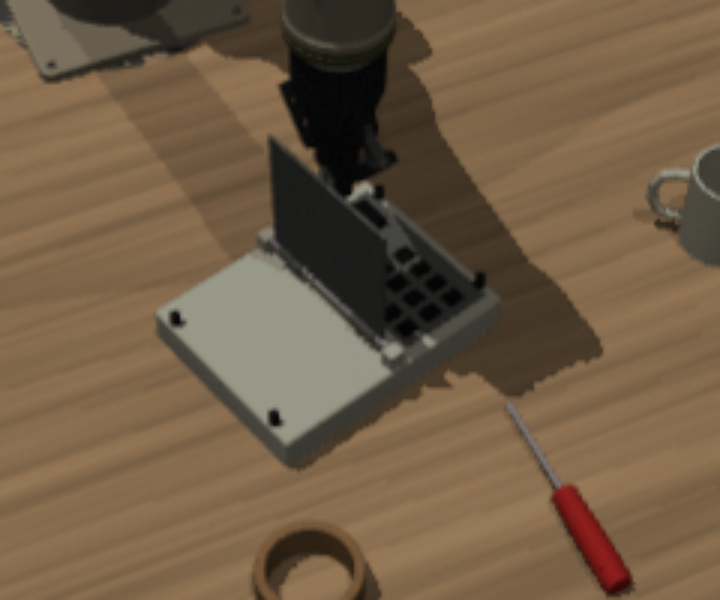

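View pics/side5.png

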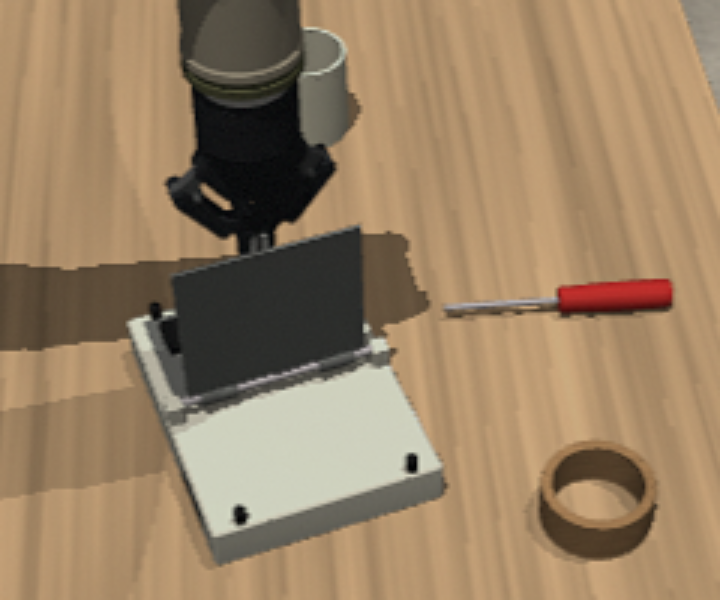

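The cover is about upright. I'll push it over and down onto the bare half.

Emit:
arm_command:
  deltas: "-0.011 0 0 0 0 0 1; -0.011 0 0 0 0 0 1; -0.011 0 0.001 0 0 0 1; -0.011 0 0.003 0 0 0 1; -0.011 0 0.004 0 0 0 1; -0.01 0 0.005 0 0 0 1; -0.01 0 0.006 0 0 0 1; -0.009 0 0.007 0 0 0 1; -0.009 0 0.008 0 0 0 1; -0.008 0 0.008 0 0 0 1; -0.007 0 0.009 0 0 0 1; 0 0 0 0 0 0 1"

```text
time_s: 9.65
position: [0.5468, -0.0731, 0.1175]
tool_rot: [-1.92, -2.475, 0.023]
wrist_force: [-0.5, -0.9, -1.4]
width: -0.0003
```

```bash
python3 - <<'E'
from h import *
st()
for n in('scene','side'):
    a=robot.get_image(n);cv2.imwrite(f'pics/{n}6.png',cv2.resize(a[120:320,200:440],None,fx=3,fy=3))
E
```

```text
t 9.65 uvz [-0.0083 -0.095   0.1175] tool axes in console (rows x,y,z)
 [[ 0.0237  0.9997 -0.0021]
 [ 0.9996 -0.0237 -0.0168]
 [-0.0168 -0.0017 -0.9999]] 
F [-0.7027 -0.6951 -1.3637] w -0.00032183617814380725 j [-0.1405  0.2751  0.2162  1.793  -0.0574  1.0955  0.3463]
```

View pics/side6.png

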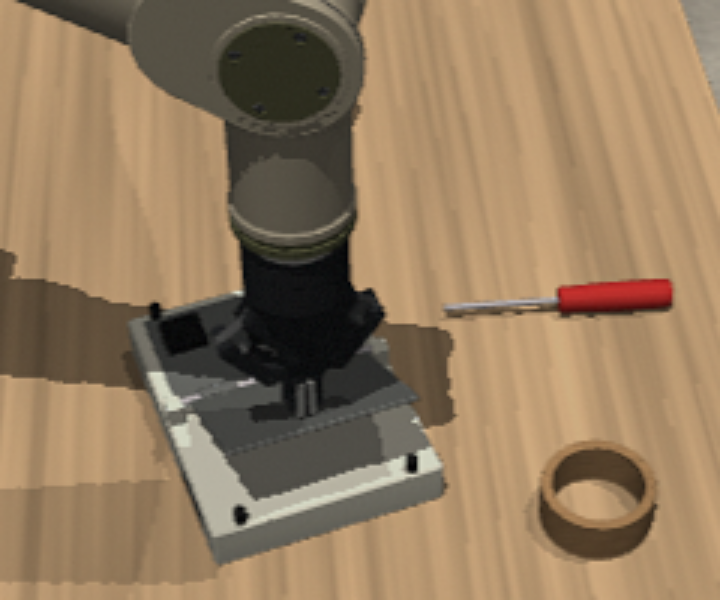

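The cover is well past upright, with the fingertip on its keypad face. I'll press it down in smaller steps.

Emit:
arm_command:
  deltas: "-0.006 0 0.01 0 0 0 1; -0.005 0 0.01 0 0 0 1; -0.004 0 0.01 0 0 0 1; -0.003 0 0.01 0 0 0 1; -0.001 0 0.008 0 0 0 1; 0 0 0.006 0 0 0 1; 0 0 0 0 0 0 1; 0 0 0 0 0 0 1"

```text
time_s: 10.55
position: [0.5517, -0.0904, 0.0652]
tool_rot: [-1.919, -2.478, 0.02]
wrist_force: [-0.4, 0.3, 0.3]
width: -0.0002
```

```bash
python3 - <<'E'
from h import *
st()
E
```

```text
t 10.55 uvz [-0.0082 -0.1129  0.0652] tool axes in console (rows x,y,z)
 [[ 0.0221  0.9998 -0.002 ]
 [ 0.9997 -0.0221 -0.0144]
 [-0.0144 -0.0017 -0.9999]] 
F [-0.2851  0.381   0.3062] w -0.00015778993014824147 j [-0.1077  0.3518  0.2179  1.8191 -0.0809  0.9928  0.3953]
```

Next I'll step down to the stop, watching the force.

Emit:
arm_command:
  deltas: "0 0 0.003 0 0 0 1; 0 0 0.003 0 0 0 1; 0 0 0 0 0 0 1"

```text
time_s: 10.85
position: [0.5514, -0.0905, 0.0589]
tool_rot: [-1.919, -2.478, 0.02]
wrist_force: [0.5, 0.1, -0.7]
width: -0.0003
```

Emit:
arm_command:
  deltas: "0 0 0.002 0 0 0 1; 0 0 0 0 0 0 1"

```text
time_s: 11.05
position: [0.5518, -0.0905, 0.058]
tool_rot: [-1.919, -2.478, 0.019]
wrist_force: [-3.9, 1.7, 8.9]
width: -0.0
```

Emit:
arm_command:
  deltas: "0 0 0.001 0 0 0 1; 0 0 0 0 0 0 1"

```text
time_s: 11.25
position: [0.5518, -0.0905, 0.0579]
tool_rot: [-1.92, -2.478, 0.019]
wrist_force: [-7.9, 0.9, 19.3]
width: 0.0004
```

Contact with the hard stop is at z = 0.058, as expected for a cover lying flat. I'll lift off, go above the key and check it by camera.

Emit:
arm_command:
  deltas: "0 0 -0.02 0 0 0 1; 0 0 -0.03 0 0 0 1; 0 0 -0.03 0 0 0 1; 0.03 -0.01 0 0 0 0 1; 0.04 -0.01 0 0 0 0 1; 0.02 -0.01 0 0 0 0 1; 0 0 0 0 0 0 1; 0 0 0 0 0 0 1"

```text
time_s: 12.05
position: [0.5012, -0.0106, 0.1366]
tool_rot: [-1.919, -2.479, 0.019]
wrist_force: [-0.0, -0.6, 0.6]
width: 0.0003
```

```bash
python3 - <<'E'
from h import *
st()
for n in('scene','side','wrist'):
    a=robot.get_image(n);cv2.imwrite(f'pics/{n}7.png',a if n=='wrist' else cv2.resize(a[150:300,230:400],None,fx=4,fy=4))
E
```

```text
t 12.05 uvz [-0.0352 -0.0224  0.1366] tool axes in console (rows x,y,z)
 [[ 0.0217  0.9998 -0.0023]
 [ 0.9997 -0.0217 -0.0137]
 [-0.0138 -0.002  -0.9999]] 
F [-0.1969 -0.5508  0.5858] w 0.00028454949390916404 j [-0.2319  0.1455  0.172   1.8999 -0.0223  1.1114  0.2017]
```

View pics/wrist7.png

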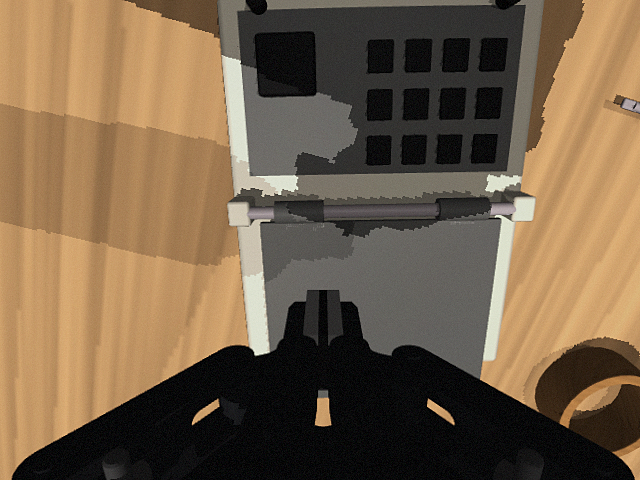

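View pics/scene7.png

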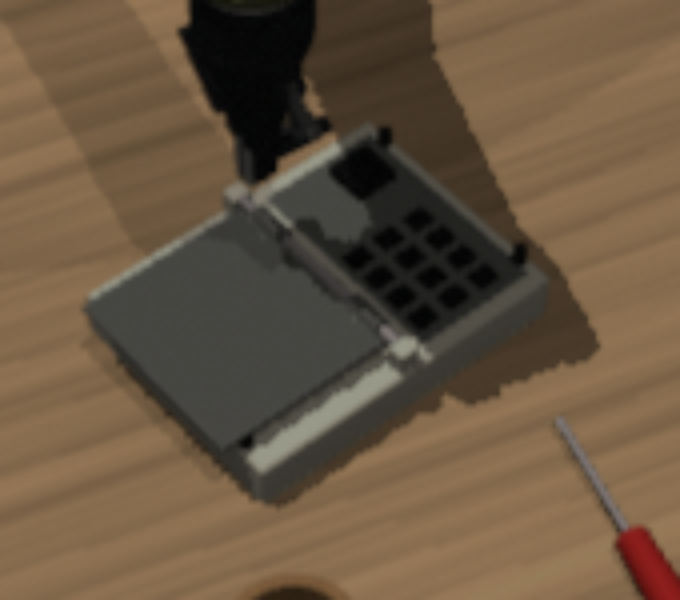

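The cover lies flat. In the wrist view the big key spans (256,33)–(315,96), so I'll cast its centre onto z = 0.05.

```bash
python3 - <<'E'
from h import *
s=robot.get_state();R=Ro.from_rotvec(s['tool_rot']).as_matrix();ci=robot.camera_info('wrist');T=ci['T_tool_cam']
B=np.c_[ex,ey,[0,0,1]].T
def wp(px,z):
    d=cv2.undistortPoints(np.array([[px]],float),ci['K'],np.array([ci['k1'],0,0,0.]))[0,0]
    o=s['position']+R@T[:3,3];d=R@T[:3,:3]@np.array([d[0],d[1],1]);return o+d*(z-o[2])/d[2]
for px in((256,33),(315,33),(315,96),(257,96),(285.8,64.5)):
    w=wp(px,.05);print(px,w,B@(w-C), 'in tool',R.T@(w-s['position']))
for px in((238,202),(524,197)):print('brk',B@(wp(px,.06)-C))
E
```

```text
(256, 33) [0.4334 0.0989 0.05  ] [-0.0707  0.1014  0.05  ] in tool [ 0.1241 -0.0373  0.0866]
(315, 33) [0.4654 0.1068 0.05  ] [-0.0378  0.1003  0.05  ] in tool [ 0.1238 -0.0044  0.0861]
(315, 96) [0.4734 0.0746 0.05  ] [-0.0388  0.0672  0.05  ] in tool [ 0.0907 -0.0046  0.0862]
(257, 96) [0.4407 0.0664 0.05  ] [-0.0726  0.0681  0.05  ] in tool [ 0.0908 -0.0383  0.0867]
(285.8, 64.5) [0.4532 0.087  0.05  ] [-0.0549  0.0846  0.05  ] in tool [ 0.1077 -0.0211  0.0864]
brk [-0.0868  0.0077  0.06  ]
brk [0.085  0.0073 0.06  ]
```

The key measures 33 x 33 mm with its centre at (-55, 85) mm, as specified. Moving over it and descending.

Emit:
arm_command:
  deltas: "0.036 -0.007 0 0 0 0 1; 0.036 -0.007 0 0 0 0 1; 0.036 -0.007 0 0 0 0 1; 0 0 0.03 0 0 0 1; 0 0 0.03 0 0 0 1; 0 0 0.012 0 0 0 1; 0 0 0 0 0 0 1; 0 0 0 0 0 0 1"

```text
time_s: 13.0
position: [0.4535, 0.0881, 0.0652]
tool_rot: [-1.921, -2.477, 0.019]
wrist_force: [0.7, 0.0, 0.5]
width: -0.0
```

```bash
python3 - <<'E'
from h import *
st()
E
```

```text
t 13.0 uvz [-0.0543  0.0855  0.0652] tool axes in console (rows x,y,z)
 [[ 0.0233  0.9997 -0.0021]
 [ 0.9996 -0.0234 -0.0138]
 [-0.0139 -0.0018 -0.9999]] 
F [ 0.717  -0.1666  0.5212] w -9.54428260262785e-06 j [-0.3592  0.1581  0.0719  2.0545 -0.012   0.9434 -0.0294]
```

Emit:
arm_command:
  deltas: "0 0 0.01 0 0 0 1; 0 0 0.006 0 0 0 1; 0 0 0.002 0 0 0 1; 0 0 0 0 0 0 1"

```text
time_s: 13.4
position: [0.453, 0.0884, 0.0467]
tool_rot: [-1.92, -2.478, 0.019]
wrist_force: [1.6, -0.9, 3.3]
width: -0.0
```

Emit:
arm_command:
  deltas: "0 0 0.001 0 0 0 1; 0 0 0.001 0 0 0 1; 0 0 0 0 0 0 1"

```text
time_s: 13.7
position: [0.453, 0.0883, 0.0451]
tool_rot: [-1.92, -2.478, 0.018]
wrist_force: [0.0, -0.8, 7.6]
width: -0.0002
```

Emit:
arm_command:
  deltas: "0 0 0.001 0 0 0 1; 0 0 0 0 0 0 1; 0 0 0 0 0 0 1"

```text
time_s: 14.0
position: [0.4531, 0.0884, 0.0448]
tool_rot: [-1.92, -2.478, 0.018]
wrist_force: [-4.2, -2.2, 18.8]
width: -0.0001
```

The key is fully down: the tip stopped at z = 0.0448 and the force rose to 19 N. Releasing and lifting clear.

Emit:
arm_command:
  deltas: "0 0 -0.01 0 0 0 1; 0 0 -0.03 0 0 0 1; 0 0 -0.04 0 0 0 1; 0 0 -0.04 0 0 0 1; 0.04 0 -0.03 0 0 0 1; 0.05 0 0 0 0 0 1; 0 0 0 0 0 0 1; 0 0 0 0 0 0 1"

```text
time_s: 14.8
position: [0.4312, 0.1771, 0.1931]
tool_rot: [-1.916, -2.48, 0.021]
wrist_force: [-0.6, -0.3, -0.2]
width: -0.0002
```

```bash
python3 - <<'E'
from h import *
st()
A=[robot.get_image(n) for n in('scene','side')]
cv2.imwrite('pics/end_scene.png',A[0]);cv2.imwrite('pics/end_side.png',A[1])
E
```

```text
t 14.8 uvz [-0.0516  0.1773  0.1931] tool axes in console (rows x,y,z)
 [[ 0.0196  0.9998 -0.0023]
 [ 0.9997 -0.0196 -0.0152]
 [-0.0153 -0.002  -0.9999]] 
F [-0.6174 -0.1373 -0.161 ] w -0.0002422406746421678 j [-0.4671  0.0228 -0.02    1.9035 -0.0008  1.2307 -0.2315]
```

View pics/end_scene.png

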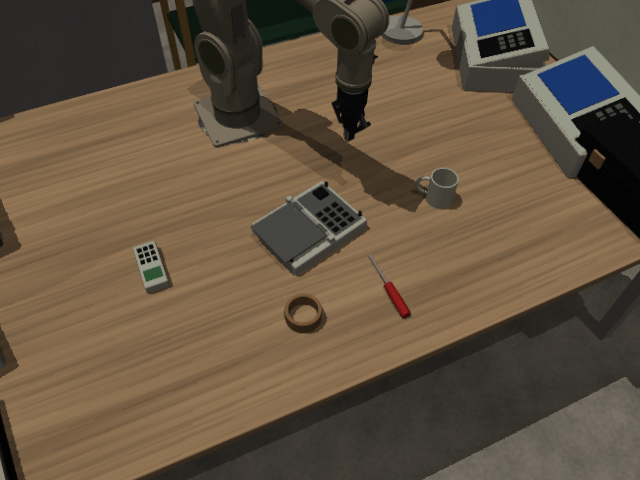

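View pics/end_side.png

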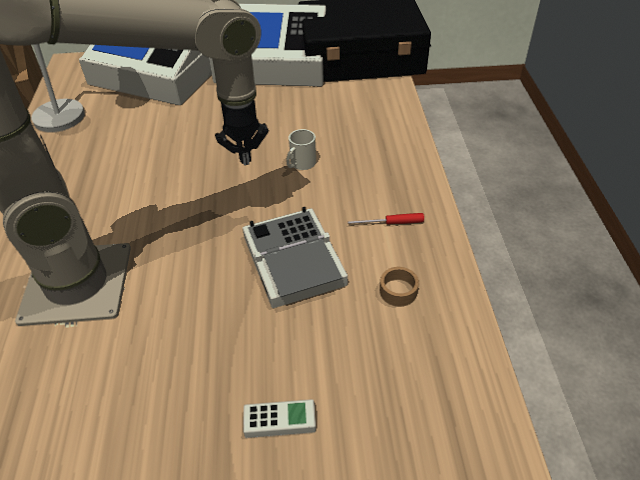

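Both views show the cover flat on the bare half, the key uncovered, the mug, tape, screwdriver and handset at the same pixels as at the start, and the arm clear. Handing in.

```bash
python3 -c "
from bench import robot
print(robot.finish_job())"
```

```text
the job is handed in; nothing more can be done
None
```

I handed the job in at about 15 s. The cover lies flat on the bare half, and the big square key was then pressed fully down and released.

- **Cover:** I pushed it with the shut fingertips from under its free edge, up and over the spine. The tip met the hard stop at z = 0.058 m with 19 N, which is the height of a cover lying level. The camera pictures also show it flat.
- **Key:** The tip stopped at z = 0.0448 m with about 19 N, which is the full 5 mm of travel. I then lifted clear. I didn't measure that the key came back up; the final pictures only show it uncovered with nothing on it.
- **Bystanders:** The handset, mug, tape and screwdriver are at the same pixels as in the first pictures, judged by eye. The fingertip touched no small keys. At the end the arm was clear and the wrist force was near zero.
- **Wrist joint near its limit:** While I was tilting the tool, the last joint came to -2.598 against its limit of -2.6. My first turn to free it went the wrong way and shifted the tip about 15 mm in free air, touching nothing. Turning it the other way fixed it, and no reading showed the joint past its limit.

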